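# Refit the charging-box cover plate and swing its keeper shut

### The arm

A 6-joint arm with a two-finger parallel gripper is mounted at the origin on the work surface. World frame = base frame: x ahead of the robot, y to its left, z up, the work surface at z = 0. Lengths are in mm, angles in rad, forces in N, time in s.
With the tool pointing down it reaches from about 350 to 875 mm from the base axis. Payload 4.2 kg.
Tool frame: the origin (TCP) lies midway between the tips of the shut fingers; the grasp point (between the pads) lies 19 mm behind it; z points along the fingers, y is the line along which they close (so a half turn about z gives the same grasp; the last joint's range is limited). The gripper opens to 85 mm and grips with 20 to 120 N. Pads are 22 mm wide; open, the fingers measure 114 mm over their backs; the gripper's body (76 mm by 85 mm) begins 54 mm behind the grasp point. The pads swing forward as they close: fully open they stand 13 mm farther back than shut.
Start: joints at [-0.969, 0.385, 0.008, 0, -1.194, -0.259], TCP at [210.093, -588.609, 195.512] pointing down, gripper open.
Joint ranges: [-3.14, 3.14], [-1.21, 2.06], [-1.07, 1.41], [-3.16, 2.05], [-2.99, -0.16], [-3.1, 3.1]. Speed limits (rad/s): [2.79, 2.79, 3.14, 3.14, 3.14, 3.14].

### API

Orientations are given as a unit quaternion [x, y, z, w].
In Python, from bench import sensors, get_image, camera_params, job_done gives the robot as it stands.
- The arm moves only by the tool servo_tool, never from a script. Its argument "motion" is a list of rows, each an object with "travel": the shift along the tool's x, y, z as a fraction of full scale, a list of three; "rot": the turn, a rotation vector about the tool's x, y, z as a fraction of full scale, a list of three; "hand": the opening, from 0 (shut) to 1 (fully open). In form: [{"travel": [x, y, z], "rot": [wx, wy, wz], "hand": hand}, ...]. A call has 1 to 10 rows; each row shifts and turns the commanded pose from where the row before left it, along the tool's axes as they then stand; what a row does not reach is not made up. Full scale, the value 1, is 25 cm for a shift and 360 degrees for a turn. A row lasts 1/12 s, in which the tool goes at most 41.7 mm and 7.16 degrees, less where a joint would pass 70% of its speed; a pose out of reach is approached as far as the arm can. A call with a number of a shift or a turn outside -1 to 1 is refused whole. A call with a gripper value outside its range is refused whole. The fingers move at their own pace and stop on an object; the grip force is fixed at half the most. Time passes only in rows, so rows that do not move let the fingers close. It gives the time, the measured TCP pose, the force, the opening and the grip force at its end, in the units of the state.
- sensors.read_state(): the state, without advancing time (a new reading comes with each control period).
- get_image(name): name is "side" or "top" or "wrist"; returns (picture, depth): 420x560x3 uint8, red, green, blue; 420x560 float32, mm along the optical axis (not along the pixel's ray), 0 where there is no reading.
- camera_params(name): a dict with "camera_matrix" (3x3 intrinsics, pixels), "dist" ([k1, k2, p1, p2, k3] as OpenCV has them; the pictures are not rectified), "R" (3x3) and "t" (3): a world point X has camera coordinates R X + t; the wrist camera has in their place "mount" (4x4, takes a point from camera to tool coordinates, whose origin is the TCP and whose axes are the flange's). Camera axes: x right, y down, z forward; pixel columns grow to the right and rows downward; lengths in mm; the calibration is good to about 2 mm. A picture is of the moment at which its call begins: read the wrist's pose just before it. camera_params takes no time and is no camera call.
- job_done(): hands the job in; it is judged then, once.
The state is a dict: "clock": time; "joints": joint angles; "joint_vel": joint speeds; "joint_efforts": joint torques, N m; "position": TCP position; "ee_rot": TCP orientation; "contact_force": force on the tool from outside, world axes, zero at the start; "wrist_torque": the same for the moment, N m; "gripper_width": finger opening in mm; "grasp_force": force on a finger pad.
Only numpy, scipy, OpenCV 4.12 (cv2) and the standard library are available. Lean on these libraries where they do the work, as an engineer would, in place of code of your own. Each camera call takes 0.05 s, during which the arm holds its last target. There are 200 camera calls.

### The job

Draw the dull aluminium cover plate out from under the little wooden riser and fit it on the grey charging box: tongue under the hood, slid along until its hole sits over the fixed pin and the plate drops flat on the box. Then swing the steel keeper arm over the plate until it is fully shut against its end stop, and leave the power bank, earbud case, coin dish and flashlight where they stand.

Things in the scene. Friction and masses are not known exactly. Their poses are not given: they have to be found in the camera images.
- dock: Grey charging box fixed on the shelf, 190 (x) x 110 (y) x 45 mm high, yaw up to 0.3 rad; origin on the shelf under its middle. Its top, the deck, is 45 mm up, with a 72 x 76 mm opening. On the deck: the hood at the -x end (towards the robot) and the pin at x 57 mm, y 0. A round boss (radius 9, 58 mm high) at x 57, y 62 mm beside the box carries the keeper.
- dock_hood (a point): Mouth of the hood: middle of the roof's lower edge on the pin side (box x -30 mm, y 0), 71 mm above the shelf. The hood spans box x -95 to -30 mm, open at both ends: two 16 mm cheeks 58 mm apart carry a 5 mm roof, underside 26 mm above the deck, 90 mm wide.
- dock_pin (a point): Centre of the tip of the fixed steel pin: 12 mm diameter, tapering to 6 mm in its top 3 mm, 10 mm tall, tip 55 mm above the shelf. Axes as the box.
- keeper (a joint): Angle of the steel keeper arm about its upright hinge, rad: 0 = fully open (along the box's +x, turned 0.35 rad outwards to +y), grows clockwise seen from above, 1.92 = shut at its end stop, where it points along the box's -y, across the plate and over the pin. Starts at 0 to 0.3. Stays where left; about 1 N at the knob moves it.
- keeper_hinge (a point): On the keeper's upright hinge axis, at the arm's top face, 67 mm above the shelf. The arm is 14 mm wide, 8 mm thick (59 to 67 mm above the shelf) and runs 74 mm out from this axis along its own x.
- keeper_knob (a point): Middle of the upright round steel knob on the keeper, 64 mm out from the hinge axis: 14 mm diameter, 25 mm tall above the arm (67 to 92 mm above the shelf).
- plate_rib (a point): Centre of the grip rib on the loose dull aluminium cover plate (6 mm thick, about 0.22 kg), 20 mm above the plate's underside, over its centre of mass. The rib runs along the plate's x: 50 long, 12 thick, 28 mm tall above the plate. The plate is a T: body 90 x 90 mm, from x -25 to +65 mm of here, and a tongue from x -25 to -90 mm. At the start the rib is under the riser: out of reach.
- plate_hole (a point): Centre of the plate's hole at its underside: 17 mm diameter, 47 mm to the plate's +x of the rib's centre, on the centre line. Axes as the plate (-x towards the tongue).
- plate_tongue (a point): On the plate's tongue, half-way through its 6 mm, 20 mm in from the tip. The tongue is 50 mm wide and can be gripped across it by the fingertips. At the start the plate lies flat on the shelf and only most of the tongue sticks out of the riser's front; on the box the tongue is under the hood and only the rib can be held.
- riser: Light wooden riser (a low bridge) fixed on the shelf, front roughly towards the robot (yaw up to 0.3 rad); it and the box swap sides. Board 130 (x) x 176 (y) x 8 mm, top 70 mm up, on two 10 mm side legs 156 mm apart, open front and back. Origin on the shelf, on the centre line, 65 mm in front (-x) of the board, which spans x 65 to 195 mm.
- riser_front (a point): Middle of the front edge of the riser's board, 66 mm above the shelf. Axes as the riser.
- bank_center (a point): Centre of the matte black power bank lying flat, 105 x 66 x 16 mm. Leave it alone.
- case_center (a point): Centre of the glossy white earbud case, 60 x 48 x 24 mm. Leave it alone.
- dish_center (a point): Centre, 12 mm up, of the grey ceramic coin dish with keys in it, 112 mm across, 24 mm high. Leave it alone.
- torch_center (a point): Centre of the aluminium flashlight standing on its 40 mm wide head, 110 mm tall, 29 mm thick body. Leave it alone.
There are look-alikes about, which are no part of the job. Leave any red look-alike of the part that bears plate_rib alone.

How it is judged (in metres and radians):
On the way:
1. with the keeper still open, the plate lies flat on the box, tongue under the hood, its hole over the pin, let go (horizontal distance between plate_hole and dock_pin below 0.004 m and z of plate_hole in the frame of dock between 0.042 and 0.0475 m and angle between plate_hole's own z axis and vertical below 0.04 rad and angle between the x axis of plate_hole and the x axis of dock, either way round below 0.14 rad and x of plate_tongue in the frame of dock below -0.045 m and contact force between the fingers and plate below 0.1 N and value of joint keeper below 0.8 rad), for 0.2 s.
At the end, for the whole second after the job is handed in: Plate flat on the deck (underside within 2.5 mm, tilt under 0.04 rad), hole within 4 mm of the pin axis, tongue under the hood (axis within 0.14 rad of the box), keeper at rest and shut (over 1.84 rad), bystanders within 15 mm of their starts (horizontal distance between plate_hole and dock_pin below 0.004 m and z of plate_hole in the frame of dock between 0.042 and 0.0475 m and angle between plate_hole's own z axis and vertical below 0.04 rad and angle between the x axis of plate_hole and the x axis of dock, either way round below 0.14 rad and x of plate_tongue in the frame of dock below -0.045 m and value of joint keeper above 1.84 rad and distance of each of bank_center, case_center, dish_center, torch_center from where it was at the start of the episode below 0.015 m and velocity of joint keeper between -0.05 and 0.05 rad/s); the robot touches nothing.
It fails at once if the power bank is pushed more than 15 mm or tipped (distance of bank_center from where it was at the start of the episode above 0.015 m or angle between bank_center's own z axis and vertical above 0.3 rad).
It fails at once if the earbud case is pushed more than 15 mm or tipped (distance of case_center from where it was at the start of the episode above 0.015 m or angle between case_center's own z axis and vertical above 0.3 rad).
It fails at once if the coin dish is pushed more than 15 mm or tipped (distance of dish_center from where it was at the start of the episode above 0.015 m or angle between dish_center's own z axis and vertical above 0.3 rad).
It fails at once if the flashlight is pushed more than 15 mm or tipped (distance of torch_center from where it was at the start of the episode above 0.015 m or angle between torch_center's own z axis and vertical above 0.3 rad).
It also fails if it takes over 72 s, if anything falls off the work surface, if the arm or the gripper's body presses on something with over 40 N, if the wrist force passes 120 N, or if a joint passes its speed limit or range.

## Working session

There is one attempt and no reset: what is moved stays moved. The work goes in short steps, Python scripts to look and compute and a tool call to move; the robot and the scene stay as the last step left them, time stands still between calls to the robot, and variables do not carry over. Pictures are saved under pics/ and viewed, at most 10 in all, crops included, and the job is handed in when it is done.

Besides the shell and the picture viewer there is one more tool, called after "Call:" by a JSON object that holds its "fn" and its "kwargs". servo_tool: Moves the arm, as the interface text tells. Its arguments: {"type":"object","properties":{"motion":{"type":"array"}},"required":["motion"]}

```bash
mkdir -p pics
cat > h.py <<'E'
import numpy as np,cv2,json
from bench import sensors,get_image,camera_params
from scipy.spatial.transform import Rotation as Ro
def grab(n):
    s=sensors.read_state(); im,d=get_image(n); p=camera_params(n)
    K=np.array(p["camera_matrix"]);D=np.array(p["dist"])
    if "R" in p: R=np.array(p["R"]);t=np.array(p["t"]).ravel()
    else:
        M=np.array(p["mount"]);W=np.eye(4);W[:3,:3]=Ro.from_quat(s["ee_rot"]).as_matrix();W[:3,3]=s["position"]
        T=np.linalg.inv(W@M);R=T[:3,:3];t=T[:3,3]
    np.savez(n+".npz",im=im,d=d,K=K,D=D,R=R,t=t); cv2.imwrite(f"pics/{n}_{s['clock']:.2f}.png",im[:,:,::-1]); return f"pics/{n}_{s['clock']:.2f}.png"
class V:
    def __init__(s,n): s.__dict__.update(np.load(n+".npz"))
    def plane(s,uv,z):
        q=cv2.undistortPoints(np.float64(uv).reshape(-1,1,2),s.K,s.D)[:,0]
        r=np.c_[q,np.ones(len(q))]@s.R; c=-s.R.T@s.t
        return c+r*((z-c[2])/r[:,2])[:,None]
    def pts(s):
        h,w=s.d.shape;uv=np.mgrid[0:h,0:w][::-1].reshape(2,-1).T.astype(float)
        q=cv2.undistortPoints(uv.reshape(-1,1,2),s.K,s.D)[:,0]
        return ((np.c_[q,np.ones(len(q))]*s.d.reshape(-1,1)-s.t)@s.R).reshape(h,w,3)
    def proj(s,X): return cv2.projectPoints(np.float64(X).reshape(-1,3),cv2.Rodrigues(s.R)[0],s.t,s.K,s.D)[0][:,0]
E
python3 - <<'E'
from h import *
for n in("top","side"):
    print(grab(n)); v=V(n); print((-v.R.T@v.t).round(),v.K[0,0])
print(sensors.read_state())
E
```

```text
pics/top_0.00.png
[ 355.    2. 1345.] 523.0304822907448
pics/side_0.05.png
[305. 771. 885.] 391.05828031077823
{'clock': 0.1, 'joints': array([-9.69386402e-01,  3.85502178e-01,  6.76867518e-03, -4.25118074e-04,
       -1.19396907e+00, -2.58614508e-01]), 'joint_vel': array([-0.0009626 , -0.00225336,  0.00325753,  0.00212158,  0.00051699,
        0.00120854]), 'joint_efforts': array([-6.89620811e-04, -3.93320525e+01,  1.88929743e+01,  4.19796780e+00,
       -2.54344312e-03,  2.33768567e-06]), 'position': array([ 209.90387319, -588.08544317,  194.52131418]), 'ee_rot': array([-1.70482407e-01,  9.85360239e-01,  9.48712806e-04, -2.17754893e-04]), 'contact_force': array([ 0.59017206, -0.96300062, -0.07005934]), 'wrist_torque': array([ 0.02175317, -0.03983864, -0.04273135]), 'grasp_force': 0.0, 'gripper_width': 85.13878837558093}
```

View pics/top_0.00.png

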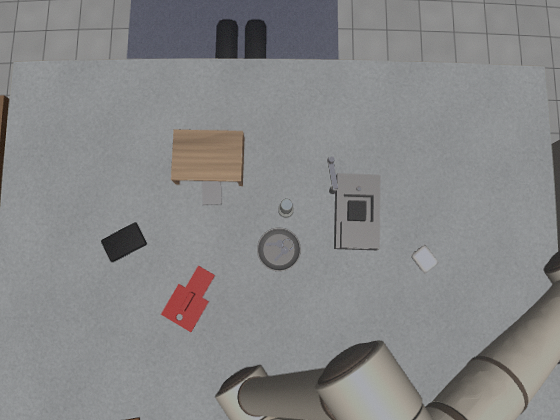

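View pics/side_0.05.png

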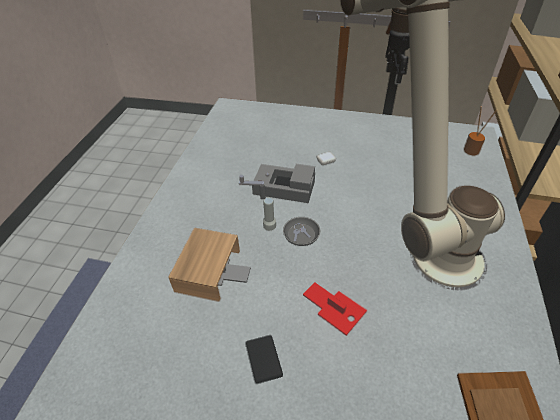

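The top view shows the riser at (208,156) with the aluminium tongue out at (212,193), and the red look-alike T at (190,298), which I leave alone. The dock is at (357,212), its keeper runs from (334,190) to (331,160), the torch is at (286,207) and the dish at (279,249). The grey tongue under the wooden riser fits the description.

Run:
```python
from h import *
v=V("top");P=v.pts();im=v.im.astype(int)
def rect(m,z,name):
    m=m.astype(np.uint8);n,l,st,c=cv2.connectedComponentsWithStats(m);k=1+st[1:,4].argmax()
    uv=np.argwhere(l==k)[:,::-1]
    X=v.plane(uv.astype(float),z)[:,:2].astype(np.float32);r=cv2.minAreaRect(X);print(name,len(uv),r, cv2.boxPoints(r).round().tolist())
def win(a,b,c,d):
    w=np.zeros(im.shape[:2],bool);w[b:d,a:c]=1;return w
Z=P[:,:,2]
rect(win(160,115,255,185)&(Z>58)&(Z<85),70,"riser")
print("Ztongue",np.median(Z[188:200,207:217]), "shelf",np.median(Z[300:330,250:280]))
hsv=cv2.cvtColor(v.im,cv2.COLOR_RGB2HSV)
print(hsv[185:208:3,212].tolist(),hsv[195,225].tolist())
rect(win(325,165,385,255)&(Z>35)&(Z<54),45,"deck")
rect(win(325,165,390,260)&(Z>68)&(Z<80),71+5,"hood")
rect(win(320,150,342,196)&(Z>55)&(Z<95),67,"keeper")
big=[cv2.resize(v.im[y:y+110,x:x+100],None,fx=4,fy=4,interpolation=cv2.INTER_CUBIC) for x,y in((160,120),(310,150))]
cv2.imwrite("pics/c1.png",np.hstack(big)[:,:,::-1])
```

```text
riser 3527 ((660.2999877929688, 179.64752197265625), (175.81759643554688, 130.9283447265625), 89.26289367675781) [[594.0, 93.0], [725.0, 91.0], [727.0, 267.0], [596.0, 268.0]]
Ztongue 6.28861064262105 shelf -0.2345269608559874
[[150, 2, 137], [160, 6, 139], [150, 2, 138], [150, 2, 138], [120, 2, 139], [0, 2, 139], [0, 2, 141], [100, 5, 142]] [100, 5, 149]
deck 1473 ((526.1746826171875, -200.28477478027344), (112.07757568359375, 191.35833740234375), 88.37059020996094) [[429.0, -254.0], [620.0, -259.0], [623.0, -147.0], [432.0, -142.0]]
hood 958 ((463.60382080078125, -198.83953857421875), (91.67516326904297, 65.41875457763672), 88.29202270507812) [[430.0, -244.0], [495.0, -246.0], [498.0, -154.0], [432.0, -152.0]]
keeper 200 ((618.1264038085938, -133.86489868164062), (84.59010314941406, 17.79095458984375), 6.5262980461120605) [[575.0, -130.0], [577.0, -148.0], [661.0, -138.0], [659.0, -120.0]]
```

View pics/c1.png

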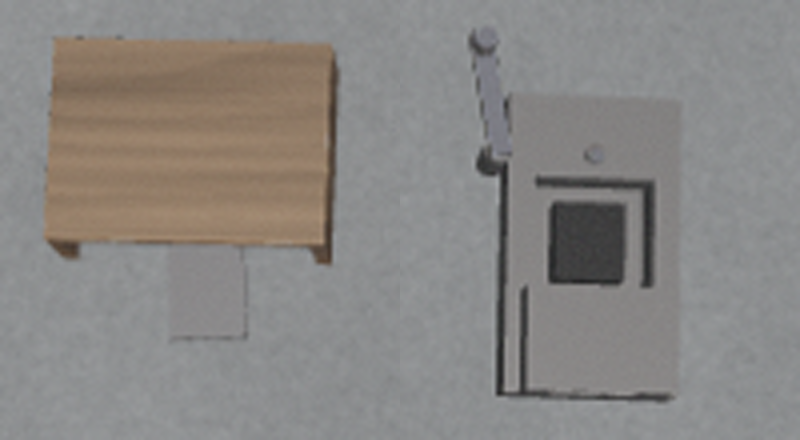

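Crop: the tongue spans crop x 169-246 with its tip at y 338, and the pin is at (593,153). The keeper is open beside the box. The riser and deck sizes match the given values.

```bash
cat >> h.py <<'E'
def go(pos=None,xdir=None):
    """displacement to target in tool-frame fractions; xdir: world angle wanted for tool x"""
    s=sensors.read_state();R=Ro.from_quat(s["ee_rot"]).as_matrix();p=np.array(s["position"])
    print("pos",p.round(1),"toolx ang",np.arctan2(R[1,0],R[0,0]).round(4),"tilt",R[:2,2].round(4),"w",round(s["gripper_width"],1),"F",np.round(s["contact_force"],1),"t",s["clock"])
    if pos is not None:
        d=R.T@(np.array(pos)-p);print("travel total",(d/250).round(4),"mm",d.round(1))
    if xdir is not None:
        a=(xdir-np.arctan2(R[1,0],R[0,0])+np.pi)%(2*np.pi)-np.pi;print("rot z total",round(-a/2/np.pi,5),"rad",round(a,3))
E
python3 - <<'E'
from h import *
v=V("top")
c=np.float64([[169,250],[169,338],[246,338],[246,250]])/4+[160,120]
T=v.plane(c,6);print("tongue",T.round(1))
print("yaws",[np.arctan2(*(T[a]-T[b])[[1,0]]) for a,b in((0,1),(3,2))])
print("tip perp",np.arctan2(*(T[1]-T[2])[[1,0]])-np.pi/2)
print("pin",v.plane([[310+193.5/4,150+153/4]],55).round(1))
print("dish,torch top,redtip",v.plane([[279,249]],24).round(),v.plane([[286,204]],110).round(),v.plane([[205,269]],6).round())
go([545,182,195],np.pi)
E
```

```text
tongue [[601.7 198.1   6. ]
 [543.9 196.6   6. ]
 [544.2 146.6   6. ]
 [602.  147.9   6. ]]
yaws [np.float64(0.02679065581883811), np.float64(0.021792930371923955)]
tip perp 0.007116814233995239
pin [[ 581.1 -201.    55. ]]
dish,torch top,redtip [[429.  -3.  24.]] [[532. -19. 110.]] [[378. 186.   6.]]
pos [ 209.9 -588.1  194.5] toolx ang -2.799 tilt [-0.0008  0.0018] w 85.1 F [ 0.6 -1.  -0.1] t 0.1
travel total [-2.2974  2.451   0.0026] mm [-574.3  612.7    0.7]
rot z total 0.05453 rad -0.343
```

Call:
{"fn": "servo_tool", "kwargs": {"motion": [{"travel":[-0.096,0.102,0],"rot":[0,0,0],"hand":1},{"travel":[-0.096,0.102,0],"rot":[0,0,0],"hand":1},{"travel":[-0.096,0.102,0],"rot":[0,0,0],"hand":1},{"travel":[-0.096,0.102,0],"rot":[0,0,0],"hand":1},{"travel":[-0.096,0.102,0],"rot":[0,0,0],"hand":1},{"travel":[-0.096,0.102,0],"rot":[0,0,0],"hand":1},{"travel":[-0.096,0.102,0],"rot":[0,0,0],"hand":1},{"travel":[-0.096,0.102,0],"rot":[0,0,0],"hand":1},{"travel":[-0.096,0.102,0],"rot":[0,0,0],"hand":1},{"travel":[-0.096,0.102,0],"rot":[0,0,0],"hand":1}]}}

```text
clock: 0.93
position: [350.4, -266.0, 195.3]
ee_rot: [-0.17, 0.985, 0.0, -0.0]
contact_force: [0.1, 1.0, 0.7]
gripper_width: 85.4
grasp_force: 0.0
```

Call:
{"fn": "servo_tool", "kwargs": {"motion": [{"travel":[-0.096,0.102,0],"rot":[0,0,0],"hand":1},{"travel":[-0.096,0.102,0],"rot":[0,0,0],"hand":1},{"travel":[-0.096,0.102,0],"rot":[0,0,0],"hand":1},{"travel":[-0.096,0.102,0],"rot":[0,0,0],"hand":1},{"travel":[-0.096,0.102,0],"rot":[0,0,0],"hand":1},{"travel":[-0.096,0.102,0],"rot":[0,0,0],"hand":1},{"travel":[-0.096,0.102,0],"rot":[0,0,0],"hand":1},{"travel":[-0.096,0.102,0],"rot":[0,0,0],"hand":1},{"travel":[-0.096,0.102,0],"rot":[0,0,0],"hand":1},{"travel":[-0.096,0.102,0],"rot":[0,0,0],"hand":1}]}}

```text
clock: 1.77
position: [490.7, 54.8, 195.3]
ee_rot: [-0.171, 0.985, 0.0, -0.0]
contact_force: [0.8, -0.8, 0.2]
gripper_width: 85.0
grasp_force: 0.0
```

Call:
{"fn": "servo_tool", "kwargs": {"motion": [{"travel":[-0.09,0.1,0],"rot":[0,0,0.017],"hand":0.8},{"travel":[-0.09,0.1,0],"rot":[0,0,0.017],"hand":0.8},{"travel":[0,0,0],"rot":[0,0,0.017],"hand":0.8},{"travel":[0,0,0],"rot":[0,0,0.001],"hand":0.8},{"travel":[0,0,0],"rot":[0,0,0],"hand":0.8}]}}

```text
clock: 2.18
position: [519.0, 113.7, 194.8]
ee_rot: [-0.009, 1.0, -0.0, -0.001]
contact_force: [0.1, 0.2, -0.0]
gripper_width: 68.2
grasp_force: 0.0
```

Run:
```python
from h import *
f=grab("wrist");print(f)
v=V("wrist");P=v.pts();Z=P[:,:,2]
print(v.proj([[544,171,6],[595,171,6]]).round())
go([552,171.8,60],0.015-np.pi)
```

```text
pics/wrist_2.18.png
[[323. 200.]
 [320. 238.]]
pos [518.9 113.2 195.1] toolx ang -3.1234 tilt [-0.0012 -0.0005] w 68.4 F [-0.1 -0.9 -0.9] t 2.2333
travel total [-0.1371  0.2323  0.5402] mm [-34.3  58.1 135.1]
rot z total 0.0005 rad -0.003
```

Call:
{"fn": "servo_tool", "kwargs": {"motion": [{"travel":[-0.028,0.046,0.08],"rot":[0,0,0],"hand":0.8},{"travel":[-0.028,0.046,0.08],"rot":[0,0,0],"hand":0.8},{"travel":[-0.027,0.047,0.08],"rot":[0,0,0],"hand":0.8},{"travel":[-0.027,0.047,0.08],"rot":[0,0,0],"hand":0.8},{"travel":[-0.027,0.046,0.08],"rot":[0,0,0],"hand":0.8},{"travel":[0,0,0],"rot":[0,0,0],"hand":0.8},{"travel":[0,0,0],"rot":[0,0,0],"hand":0.8}]}}

```text
clock: 2.82
position: [552.1, 171.1, 94.7]
ee_rot: [-0.008, 1.0, -0.001, -0.001]
contact_force: [-0.3, -0.1, -0.0]
gripper_width: 68.3
grasp_force: 0.0
```

```bash
python3 - <<'E'
from h import *
f=grab("wrist");print(f)
v=V("wrist");print(v.proj([[544,197,6],[544,147,6],[595,171,66],[554,197,6],[554,147,6]]).round())
go([552,171.8,-1],0.015-np.pi)
E
cp pics/wrist_2.8*.png pics/w2.png; ls pics
```

```text
pics/wrist_2.82.png
[[306. 193.]
 [250. 192.]
 [276. 278.]
 [306. 204.]
 [250. 203.]]
pos [552.8 171.3  96. ] toolx ang -3.125 tilt [-0.0001 -0.0005] w 68.6 F [ 0.7 -0.3  1.6] t 2.8667
travel total [0.003  0.002  0.3881] mm [ 0.8  0.5 97. ]
rot z total 0.00025 rad -0.002
c1.png
side_0.05.png
top_0.00.png
w2.png
wrist_2.18.png
wrist_2.82.png
```

View pics/w2.png

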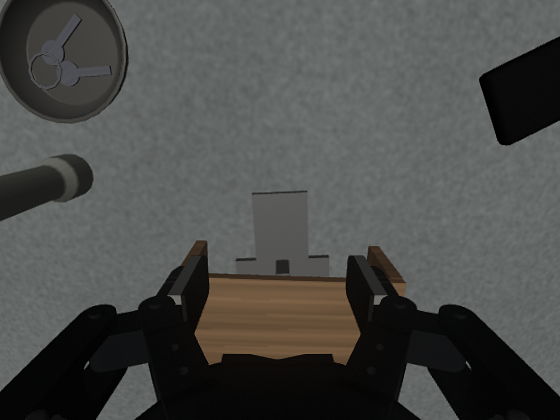

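The wrist view shows the tongue tip at row 192 with edges at columns 252 and 307. The prediction was row 193 and columns 250 and 306, so I'm descending.

Call:
{"fn": "servo_tool", "kwargs": {"motion": [{"travel":[0,0,0.07],"rot":[0,0,0],"hand":0.75},{"travel":[0,0,0.07],"rot":[0,0,0],"hand":0.75},{"travel":[0,0,0.07],"rot":[0,0,0],"hand":0.75},{"travel":[0,0,0.07],"rot":[0,0,0],"hand":0.75},{"travel":[0,0,0.07],"rot":[0,0,0],"hand":0.75},{"travel":[0,0,0.018],"rot":[0,0,0],"hand":0.75},{"travel":[0,0,0.012],"rot":[0,0,0],"hand":0.75},{"travel":[0,0,0],"rot":[0,0,0],"hand":0.75},{"travel":[0,0,0],"rot":[0,0,0],"hand":0.75}]}}

```text
clock: 3.62
position: [553.8, 172.5, 2.1]
ee_rot: [-0.008, 1.0, 0.001, 0.001]
contact_force: [0.3, 0.1, 0.1]
gripper_width: 64.1
grasp_force: 0.0
```

Call:
{"fn": "servo_tool", "kwargs": {"motion": [{"travel":[0,0,0.004],"rot":[0,0,0],"hand":0.5},{"travel":[0,0,0.004],"rot":[0,0,0],"hand":0.4},{"travel":[0,0,0],"rot":[0,0,0],"hand":0.4},{"travel":[0,0,0],"rot":[0,0,0],"hand":0.4},{"travel":[0,0,0],"rot":[0,0,0],"hand":0.4},{"travel":[0,0,0],"rot":[0,0,0],"hand":0.4}]}}

```text
clock: 4.12
position: [552.9, 172.3, -1.4]
ee_rot: [-0.008, 1.0, 0.0, 0.0]
contact_force: [-0.1, -0.2, -0.2]
gripper_width: 34.4
grasp_force: 0.0
```

```bash
python3 - <<'E'
from h import *
f=grab("wrist");print(f)
v=V("wrist");print(v.proj([[544,197,6],[544,147,6]]).round());go()
E
cp pics/wrist_4.1*.png pics/w3.png
```

```text
pics/wrist_4.12.png
[[319. 231.]
 [234. 230.]]
pos [552.9 172.3  -1.4] toolx ang -3.1254 tilt [0. 0.] w 34.2 F [0.  1.5 0.1] t 4.1667
```

View pics/w3.png

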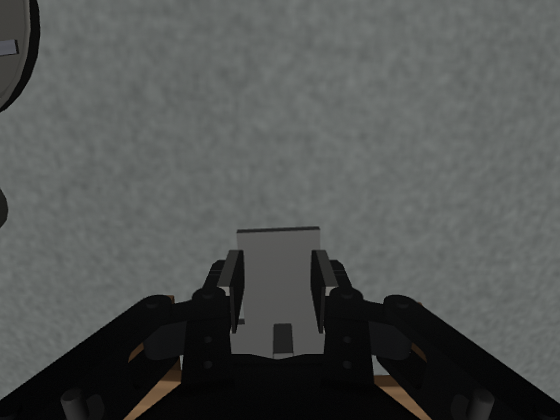

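The pads (columns 235 and 320, rows 250-330) are passing over the tongue, so the tips are still too high. I'll measure the tip height from depth.

Run:
```python
from h import *
v=V("wrist");P=v.pts()
for u in(232,237,242,311,318,324): print(u,[P[r,u].round(1).tolist() for r in(250,256,270)])
print(P[240,280].round(1))
```

```text
232 [[541.7, 150.4, 38.9], [541.2, 151.5, 46.5], [542.1, 153.1, 58.3]]
237 [[541.9, 152.8, 38.3], [541.6, 153.7, 45.7], [541.3, 155.4, 59.6]]
242 [[541.8, 155.3, 38.5], [543.6, 155.6, 41.5], [550.2, 155.6, 43.1]]
311 [[542.2, 189.2, 36.5], [545.0, 189.3, 37.5], [551.8, 189.4, 39.3]]
318 [[541.2, 192.4, 38.5], [540.8, 191.4, 46.0], [541.3, 189.8, 58.6]]
324 [[541.4, 195.4, 38.0], [541.3, 194.4, 44.8], [540.8, 192.2, 59.5]]
[550.1 174.3   5.6]
```

Run:
```python
from h import *
grab("side");v=V("side");P=v.pts()
print(v.proj([[541,190,0],[541,190,38],[552,172,-1.4],[541,190,75]]).round())
cv2.imwrite("pics/s4.png",cv2.resize(v.im[200:320,160:310],None,fx=5,fy=5,interpolation=cv2.INTER_CUBIC)[:,:,::-1])
w=V("wrist");print("cam",(-w.R.T@w.t).round(1),"axis",w.R[2].round(3)); print(camera_params("wrist")["mount"])
```

```text
[[248. 279.]
 [247. 271.]
 [246. 274.]
 [246. 263.]]
cam [478.1 171.3 176.1] axis [ 0.292  0.005 -0.957]
[[ 1.28793391e-04 -9.56544060e-01 -2.91587799e-01  7.48204658e+01]
 [ 9.99999952e-01  4.08280376e-05  3.07761737e-04  1.81772800e-01]
 [-2.82482704e-04 -2.91587825e-01  9.56544019e-01 -1.77579626e+02]
 [ 0.00000000e+00  0.00000000e+00  0.00000000e+00  1.00000000e+00]]
```

View pics/s4.png

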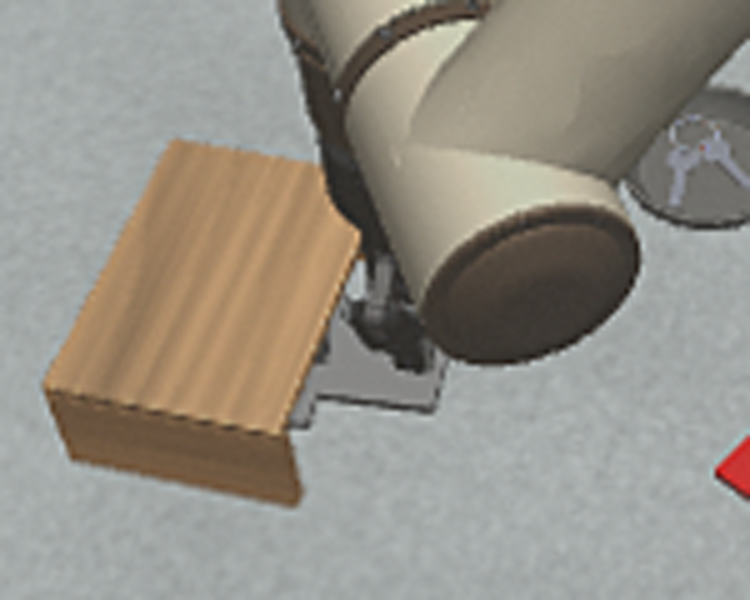

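Call:
{"fn": "servo_tool", "kwargs": {"motion": [{"travel":[0.008,0,0],"rot":[0,0,0],"hand":0.75},{"travel":[0.008,0,0],"rot":[0,0,0],"hand":0.75},{"travel":[0,0,0],"rot":[0,0,0],"hand":0.75},{"travel":[0,0,0],"rot":[0,0,0],"hand":0.75},{"travel":[0,0,0.008],"rot":[0,0,0],"hand":0.75},{"travel":[0,0,0.008],"rot":[0,0,0],"hand":0.75},{"travel":[0,0,0],"rot":[0,0,0],"hand":0.75},{"travel":[0,0,0],"rot":[0,0,0],"hand":0.75}]}}

```text
clock: 4.88
position: [548.7, 172.1, -5.8]
ee_rot: [-0.008, 1.0, -0.0, -0.0]
contact_force: [-0.2, -0.7, -0.2]
gripper_width: 63.9
grasp_force: 0.0
```

Run:
```python
from h import *
print(grab("wrist"));go()
v=V("wrist");P=v.pts()
m=(P[:,:,2]>12)&(v.d>0)&(P[:,:,0]<565)&(abs(P[:,:,1]-172)<60)&(P[:,:,0]>520)
ys,xs=np.nonzero(m)
for lo,hi in((0,280),(280,560)):
    k=(xs>=lo)&(xs<hi); i=np.argsort(P[ys[k],xs[k],2])[:8]
    print([(xs[k][j],ys[k][j],P[ys[k][j],xs[k][j]].round(0).tolist()) for j in i[:5]])
```

```text
pics/wrist_4.88.png
pos [548.9 172.2  -5.7] toolx ang -3.1255 tilt [-0.0002 -0.0002] w 64.1 F [ 0.4 -0.3  0.9] t 4.9333
[(np.int64(212), np.int64(262), [544.0, 140.0, 34.0]), (np.int64(213), np.int64(276), [552.0, 140.0, 35.0]), (np.int64(212), np.int64(265), [546.0, 140.0, 35.0]), (np.int64(212), np.int64(261), [543.0, 140.0, 35.0]), (np.int64(212), np.int64(264), [545.0, 140.0, 35.0])]
[(np.int64(342), np.int64(261), [543.0, 204.0, 35.0]), (np.int64(341), np.int64(279), [552.0, 205.0, 35.0]), (np.int64(342), np.int64(262), [543.0, 204.0, 35.0]), (np.int64(341), np.int64(277), [551.0, 204.0, 36.0]), (np.int64(342), np.int64(267), [545.0, 204.0, 36.0])]
```

Call:
{"fn": "servo_tool", "kwargs": {"motion": [{"travel":[0,0,0.006],"rot":[0,0,0],"hand":0.75},{"travel":[0,0,0.006],"rot":[0,0,0],"hand":0.75},{"travel":[0,0,0.006],"rot":[0,0,0],"hand":0.75},{"travel":[0,0,0],"rot":[0,0,0],"hand":0.75},{"travel":[0,0,0],"rot":[0,0,0],"hand":0.75}]}}

```text
clock: 5.35
position: [548.8, 172.1, -10.2]
ee_rot: [-0.008, 1.0, -0.0, -0.0]
contact_force: [0.2, -0.9, 0.2]
gripper_width: 64.3
grasp_force: 0.0
```

Call:
{"fn": "servo_tool", "kwargs": {"motion": [{"travel":[0,0,0.008],"rot":[0,0,0],"hand":0.75},{"travel":[0,0,0.008],"rot":[0,0,0],"hand":0.75},{"travel":[0,0,0.008],"rot":[0,0,0],"hand":0.75},{"travel":[0,0,0.008],"rot":[0,0,0],"hand":0.75},{"travel":[0,0,0.008],"rot":[0,0,0],"hand":0.75},{"travel":[0,0,0],"rot":[0,0,0],"hand":0.75},{"travel":[0,0,0],"rot":[0,0,0],"hand":0.75}]}}

```text
clock: 5.93
position: [548.8, 172.1, -20.2]
ee_rot: [-0.008, 1.0, -0.0, -0.0]
contact_force: [-0.2, -0.2, -0.4]
gripper_width: 63.9
grasp_force: 0.0
```

Run:
```python
from h import *
print(grab("wrist"));go()
v=V("wrist");P=v.pts()
for u in (205,209,212,215,218,280): print(u,[(r,P[r,u].round(0).tolist()) for r in range(235,285,6)])
```

```text
pics/wrist_5.93.png
pos [548.9 172.2 -20.1] toolx ang -3.1254 tilt [-0.0001 -0.0001] w 64.0 F [-0.3 -0.  -0.3] t 5.9833
205 [(235, [539.0, 132.0, -1.0]), (241, [542.0, 132.0, -1.0]), (247, [545.0, 132.0, 0.0]), (253, [549.0, 132.0, 0.0]), (259, [538.0, 139.0, 30.0]), (265, [538.0, 140.0, 35.0]), (271, [541.0, 140.0, 35.0]), (277, [544.0, 140.0, 36.0]), (283, [546.0, 140.0, 37.0])]
209 [(235, [538.0, 135.0, -1.0]), (241, [542.0, 134.0, -1.0]), (247, [546.0, 134.0, -1.0]), (253, [550.0, 134.0, -2.0]), (259, [539.0, 140.0, 27.0]), (265, [542.0, 140.0, 28.0]), (271, [545.0, 140.0, 29.0]), (277, [548.0, 140.0, 29.0]), (283, [551.0, 140.0, 30.0])]
212 [(235, [538.0, 136.0, -1.0]), (241, [542.0, 136.0, -1.0]), (247, [546.0, 136.0, -1.0]), (253, [549.0, 136.0, 0.0]), (259, [554.0, 135.0, -2.0]), (265, [545.0, 140.0, 21.0]), (271, [548.0, 140.0, 22.0]), (277, [551.0, 140.0, 23.0]), (283, [554.0, 141.0, 24.0])]
215 [(235, [539.0, 138.0, -1.0]), (241, [542.0, 138.0, -0.0]), (247, [545.0, 138.0, 0.0]), (253, [550.0, 137.0, -2.0]), (259, [553.0, 137.0, -0.0]), (265, [557.0, 137.0, -1.0]), (271, [561.0, 137.0, -1.0]), (277, [565.0, 137.0, -1.0]), (283, [568.0, 137.0, 0.0])]
218 [(235, [538.0, 140.0, -1.0]), (241, [542.0, 139.0, -1.0]), (247, [546.0, 139.0, -2.0]), (253, [549.0, 139.0, 0.0]), (259, [553.0, 139.0, -1.0]), (265, [556.0, 139.0, 0.0]), (271, [561.0, 139.0, -1.0]), (277, [565.0, 138.0, -2.0]), (283, [569.0, 138.0, -1.0])]
280 [(235, [538.0, 174.0, -0.0]), (241, [542.0, 174.0, -2.0]), (247, [544.0, 174.0, 1.0]), (253, [546.0, 174.0, 5.0]), (259, [550.0, 174.0, 5.0]), (265, [554.0, 174.0, 4.0]), (271, [557.0, 174.0, 6.0]), (277, [561.0, 174.0, 5.0]), (283, [564.0, 174.0, 5.0])]
```

Call:
{"fn": "servo_tool", "kwargs": {"motion": [{"travel":[0,0,0.01],"rot":[0,0,0],"hand":0.75},{"travel":[0,0,0.01],"rot":[0,0,0],"hand":0.75},{"travel":[0,0,0.01],"rot":[0,0,0],"hand":0.75},{"travel":[0,0,0.01],"rot":[0,0,0],"hand":0.75},{"travel":[0,0,0.01],"rot":[0,0,0],"hand":0.75},{"travel":[0,0,0.008],"rot":[0,0,0],"hand":0.75},{"travel":[0,0,0],"rot":[0,0,0],"hand":0.75},{"travel":[0,0,0],"rot":[0,0,0],"hand":0.75}]}}

```text
clock: 6.65
position: [548.8, 172.2, -34.7]
ee_rot: [-0.008, 1.0, -0.0, -0.0]
contact_force: [0.2, 0.5, 0.5]
gripper_width: 63.7
grasp_force: 0.0
```

Call:
{"fn": "servo_tool", "kwargs": {"motion": [{"travel":[0,0,0],"rot":[0,0,0],"hand":0.5},{"travel":[0,0,0],"rot":[0,0,0],"hand":0.5},{"travel":[0,0,0],"rot":[0,0,0],"hand":0.5},{"travel":[0,0,0],"rot":[0,0,0],"hand":0.5}]}}

```text
clock: 6.98
position: [549.1, 172.5, -33.4]
ee_rot: [-0.008, 1.0, 0.0, 0.0]
contact_force: [-2.3, 1.0, 5.0]
gripper_width: 44.7
grasp_force: 60.3
```

Run:
```python
from h import *
print(grab("wrist"));go();v=V("wrist")
cv2.imwrite("pics/w5.png",cv2.resize(v.im[200:400,160:400],None,fx=3,fy=3,interpolation=cv2.INTER_CUBIC)[:,:,::-1])
```

```text
pics/wrist_6.98.png
pos [549.1 172.5 -33.4] toolx ang -3.1251 tilt [0.0008 0.0004] w 44.8 F [-2.4  0.1  5.5] t 7.0333
```

View pics/w5.png

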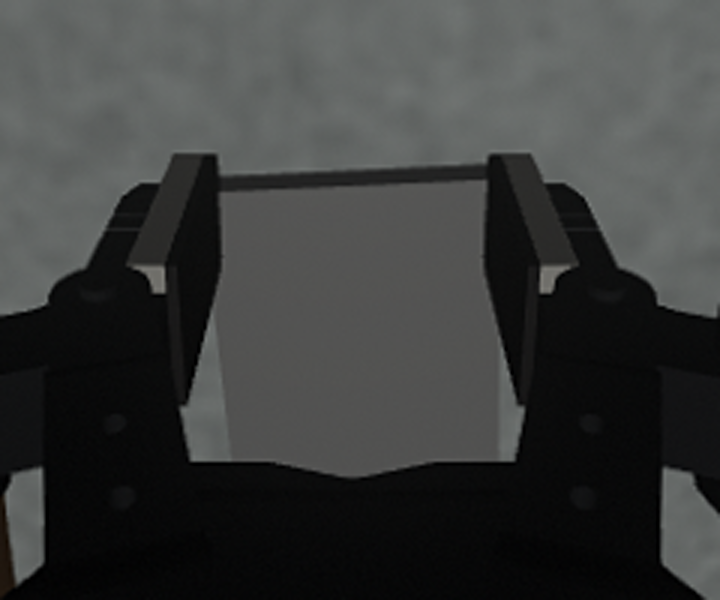

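The tongue is held squarely between the pads, at crop columns 218 and 487. Drawing the plate out.

Call:
{"fn": "servo_tool", "kwargs": {"motion": [{"travel":[0.01,0,-0.004],"rot":[0,0,0],"hand":0.3},{"travel":[0.03,0,0],"rot":[0,0,0],"hand":0.3},{"travel":[0.05,0,0],"rot":[0,0,0],"hand":0.3},{"travel":[0.06,0,0],"rot":[0,0,0],"hand":0.3},{"travel":[0.06,0,0],"rot":[0,0,0],"hand":0.3},{"travel":[0.06,0,0],"rot":[0,0,0],"hand":0.3},{"travel":[0.06,0,0],"rot":[0,0,0],"hand":0.3},{"travel":[0.06,0,0],"rot":[0,0,0],"hand":0.3},{"travel":[0.05,0,0],"rot":[0,0,0],"hand":0.3},{"travel":[0.04,0,0],"rot":[0,0,0],"hand":0.3}]}}

```text
clock: 7.87
position: [427.9, 170.3, -33.3]
ee_rot: [-0.008, 1.0, 0.0, 0.0]
contact_force: [1.4, -0.1, -0.6]
gripper_width: 44.4
grasp_force: 61.4
```

Call:
{"fn": "servo_tool", "kwargs": {"motion": [{"travel":[0,0,0],"rot":[0,0,0],"hand":0.3},{"travel":[0,0,0.003],"rot":[0,0,0],"hand":0.3},{"travel":[0,0,0],"rot":[0,0,0],"hand":0.85},{"travel":[0,0,0],"rot":[0,0,0],"hand":0.85},{"travel":[0,0,0],"rot":[0,0,0],"hand":0.85},{"travel":[0,0,-0.08],"rot":[0,0,0],"hand":0.85},{"travel":[0,0,-0.15],"rot":[0,0,0],"hand":0.85},{"travel":[0,0,-0.15],"rot":[0,0,0],"hand":0.85},{"travel":[0,0,-0.15],"rot":[0,0,0],"hand":0.85},{"travel":[0,0,0],"rot":[0,0,0],"hand":0.85}]}}

```text
clock: 8.7
position: [433.7, 173.2, 105.3]
ee_rot: [-0.009, 1.0, 0.004, 0.006]
contact_force: [-0.0, -0.6, -0.1]
gripper_width: 72.2
grasp_force: 0.0
```

Run:
```python
from h import *
f=grab("wrist");print(f);go()
import shutil;shutil.copy(f,"pics/w6.png")
v=V("wrist");print(v.proj([[509,172,34],[556,172,6],[419,172,6]]).round())
```

```text
pics/wrist_8.70.png
pos [431.7 172.2 102.1] toolx ang -3.1254 tilt [0.0079 0.0062] w 72.5 F [ 0.2  0.5 -0.9] t 8.75
[[273. 284.]
 [273. 308.]
 [275. 181.]]
```

View pics/w6.png

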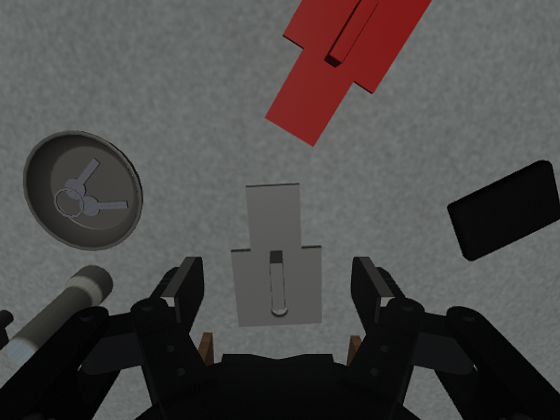

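The plate is fully out and flat: tongue tip at (247..299,185), rib along column 278, hole at (279,312).

Run:
```python
from h import *
v=V("wrist");P=v.pts()
n=['tipL','tipR','shL','shR','rearL','rearR']
C=v.plane([[247,186],[299,184],[231,250],[321,246],[239,326],[322,322]],6)
for a,b in zip(n,C):print(a,b.round(1))
rib=v.plane([[271,251],[284,251]],34);print("rib front",rib.round(1))
# plate mask by colour/height
Z=P[:,:,2];m=(abs(Z-6)<2.5)|((Z>25)&(Z<38))
w=np.zeros_like(m);w[175:330,225:330]=1
X=P[(abs(Z-34)<3)&w][:,:2];X=X[(abs(X[:,1]-172)<15)];print("rib top",len(X),cv2.minAreaRect(X.astype(np.float32)))
grab("top");t=V("top");Pt=t.pts();Zt=Pt[:,:,2]
k=(Zt>2.5)&(abs(Pt[:,:,0]-500)<100)&(abs(Pt[:,:,1]-172)<60)&(Zt<40)
print("top visible",k.sum())
```

```text
tipL [423.9 146.5   6. ]
tipR [421.3 194.3   6. ]
shL [488.7 130.    6. ]
shR [483.2 218.4   6. ]
rearL [579.4 135.7   6. ]
rearR [573.2 225.4   6. ]
rib front [[475.8 169.5  34. ]
 [475.6 181.   34. ]]
rib top 599 ((512.4011840820312, 175.94400024414062), (50.981510162353516, 12.031688690185547), 3.8027467727661133)
top visible 1248
```

Call:
{"fn": "servo_tool", "kwargs": {"motion": [{"travel":[-0.08,0.0026,0],"rot":[0,0,-0.008],"hand":0.5},{"travel":[-0.08,0.0026,0],"rot":[0,0,0],"hand":0.5},{"travel":[-0.08,0.0026,0],"rot":[0,0,0],"hand":0.5},{"travel":[-0.08,0.0026,0],"rot":[0,0,0],"hand":0.5},{"travel":[0,0,0],"rot":[0,0,0],"hand":0.5},{"travel":[0,0,0],"rot":[0,0,0],"hand":0.5},{"travel":[0,0,0],"rot":[0,0,0],"hand":0.5}]}}

```text
clock: 9.38
position: [507.3, 176.3, 96.5]
ee_rot: [-0.033, 0.999, -0.001, -0.002]
contact_force: [-0.7, -0.8, -0.0]
gripper_width: 42.8
grasp_force: 0.0
```

Run:
```python
from h import *
go([512.4,176.1,-24],0.066-np.pi)
```

```text
pos [507.3 176.3  96.5] toolx ang -3.076 tilt [-0.0034 -0.0019] w 42.8 F [-0.7 -0.8 -0. ] t 9.3833
travel total [-0.0219 -0.0015  0.4821] mm [ -5.5  -0.4 120.5]
rot z total -7e-05 rad 0.0
```

Call:
{"fn": "servo_tool", "kwargs": {"motion": [{"travel":[-0.022,-0.0015,0.08],"rot":[0,0,0],"hand":0.5},{"travel":[0,0,0.08],"rot":[0,0,0],"hand":0.5},{"travel":[0,0,0.08],"rot":[0,0,0],"hand":0.5},{"travel":[0,0,0.08],"rot":[0,0,0],"hand":0.5},{"travel":[0,0,0.06],"rot":[0,0,0],"hand":0.5},{"travel":[0,0,0.04],"rot":[0,0,0],"hand":0.5},{"travel":[0,0,0.03],"rot":[0,0,0],"hand":0.5},{"travel":[0,0,0.01],"rot":[0,0,0],"hand":0.5},{"travel":[0,0,0],"rot":[0,0,0],"hand":0.5},{"travel":[0,0,0],"rot":[0,0,0],"hand":0.5}]}}

```text
clock: 10.22
position: [514.5, 177.5, -16.1]
ee_rot: [-0.033, 0.999, 0.0, 0.001]
contact_force: [0.3, 0.6, 0.3]
gripper_width: 42.6
grasp_force: 0.0
```

Run:
```python
from h import *
grab("wrist");go([512.4,176.1,-27],.066-np.pi);v=V("wrist");P=v.pts()
m=(P[:,:,2]>9)&(abs(P[:,:,0]-512)<25)&(abs(P[:,:,1]-176)>12)&(abs(P[:,:,1]-176)<30)
Q=P[m];Q=Q[Q[:,2].argsort()];print(Q[:200:20].round(1).tolist())
```

```text
pos [514.7 177.6 -15.9] toolx ang -3.075 tilt [0.0015 0.0009] w 43.1 F [ 0.5  0.4 -0.2] t 10.2667
travel total [ 0.0096 -0.0053  0.0445] mm [ 2.4 -1.3 11.1]
rot z total 0.0001 rad -0.001
[[510.7, 156.1, 20.1], [513.0, 198.9, 22.1], [509.7, 156.0, 23.3], [522.2, 156.9, 24.0], [506.8, 198.4, 24.5], [518.7, 199.1, 25.1], [511.7, 198.8, 25.6], [514.9, 156.5, 26.0], [504.6, 153.5, 26.5], [502.3, 201.4, 26.8]]
```

Call:
{"fn": "servo_tool", "kwargs": {"motion": [{"travel":[0.01,-0.005,0.018],"rot":[0,0,0],"hand":0.5},{"travel":[0,0,0.018],"rot":[0,0,0],"hand":0.4},{"travel":[0,0,0],"rot":[0,0,0],"hand":0.2},{"travel":[0,0,0],"rot":[0,0,0],"hand":0},{"travel":[0,0,0],"rot":[0,0,0],"hand":0},{"travel":[0,0,0],"rot":[0,0,0],"hand":0},{"travel":[0,0,0],"rot":[0,0,0],"hand":0},{"travel":[0,0,0],"rot":[0,0,0],"hand":0}]}}

```text
clock: 10.93
position: [511.6, 175.8, -25.8]
ee_rot: [-0.033, 0.999, -0.0, -0.0]
contact_force: [0.8, -0.2, -1.6]
gripper_width: 10.9
grasp_force: 61.2
```

Call:
{"fn": "servo_tool", "kwargs": {"motion": [{"travel":[0,0,-0.03],"rot":[0,0,0],"hand":0},{"travel":[0,0,-0.06],"rot":[0,0,0],"hand":0},{"travel":[0,0,-0.09],"rot":[0,0,0],"hand":0},{"travel":[0,0,-0.1],"rot":[0,0,0],"hand":0},{"travel":[0,0,-0.1],"rot":[0,0,0],"hand":0},{"travel":[0,0,-0.1],"rot":[0,0,0],"hand":0},{"travel":[0,0,-0.08],"rot":[0,0,0],"hand":0},{"travel":[0,0,-0.05],"rot":[0,0,0],"hand":0},{"travel":[0,0,0],"rot":[0,0,0],"hand":0},{"travel":[0,0,0],"rot":[0,0,0],"hand":0}]}}

```text
clock: 11.77
position: [511.5, 175.8, 127.2]
ee_rot: [-0.033, 0.999, 0.001, 0.0]
contact_force: [-0.5, 0.2, -2.6]
gripper_width: 11.0
grasp_force: 60.9
```

Call:
{"fn": "servo_tool", "kwargs": {"motion": [{"travel":[-0.012,-0.05,0],"rot":[0,0,0],"hand":0},{"travel":[-0.012,-0.08,0],"rot":[0,0,0],"hand":0},{"travel":[-0.012,-0.08,0],"rot":[0,0,0],"hand":0},{"travel":[-0.012,-0.08,0],"rot":[0,0,0],"hand":0},{"travel":[-0.012,-0.08,0],"rot":[0,0,0],"hand":0},{"travel":[-0.012,-0.08,0],"rot":[0,0,0],"hand":0},{"travel":[-0.012,-0.08,0],"rot":[0,0,0],"hand":0},{"travel":[-0.012,-0.08,0],"rot":[0,0,0],"hand":0},{"travel":[-0.012,-0.08,0],"rot":[0,0,0],"hand":0},{"travel":[-0.012,-0.08,0],"rot":[0,0,0],"hand":0}]}}

```text
clock: 12.6
position: [553.2, -16.1, 124.8]
ee_rot: [-0.033, 0.999, -0.0, -0.002]
contact_force: [1.2, -0.1, -2.2]
gripper_width: 11.1
grasp_force: 60.9
```

Call:
{"fn": "servo_tool", "kwargs": {"motion": [{"travel":[-0.013,-0.08,0],"rot":[0,0,0],"hand":0},{"travel":[-0.013,-0.08,0],"rot":[0,0,0],"hand":0},{"travel":[-0.013,-0.08,0],"rot":[0,0,0],"hand":0},{"travel":[-0.013,-0.08,0],"rot":[0,0,0],"hand":0},{"travel":[-0.013,-0.08,0],"rot":[0,0,0],"hand":0},{"travel":[-0.013,-0.08,0],"rot":[0,0,0],"hand":0},{"travel":[-0.013,-0.08,0],"rot":[0,0,0],"hand":0},{"travel":[-0.013,-0.08,0],"rot":[0,0,0.005],"hand":0},{"travel":[-0.013,-0.06,0],"rot":[0,0,0.005],"hand":0},{"travel":[-0.013,-0.05,0],"rot":[0,0,0.005],"hand":0}]}}

```text
clock: 13.43
position: [597.1, -201.2, 124.9]
ee_rot: [0.016, 1.0, 0.0, -0.002]
contact_force: [0.0, 0.2, -1.8]
gripper_width: 10.7
grasp_force: 60.9
```

Call:
{"fn": "servo_tool", "kwargs": {"motion": [{"travel":[0,0,0],"rot":[0,0,0],"hand":0},{"travel":[0,0,0],"rot":[0,0,0],"hand":0},{"travel":[0,0,0],"rot":[0,0,0],"hand":0}]}}

```text
clock: 13.68
position: [597.6, -199.2, 126.2]
ee_rot: [0.014, 1.0, 0.0, -0.001]
contact_force: [-0.3, 0.5, -2.3]
gripper_width: 10.9
grasp_force: 60.9
```

Run:
```python
from h import *
grab("top");f=grab("wrist");go([598.2,-202.3,34],-.028-np.pi)
v=V("wrist");P=v.pts();print(f)
t=V("top");Pt=t.pts();Z=Pt[:,:,2]
# dock hood/deck from the wrist
m=(abs(P[:,:,2]-76)<3)&(abs(P[:,:,0]-463)<60)&(abs(P[:,:,1]+199)<70)
X=P[m][:,:2].astype(np.float32);print(len(X),cv2.minAreaRect(X))
m=(Z>110)&(abs(Pt[:,:,0]-600)<110)&(abs(Pt[:,:,1]+200)<60)&(Z<200);print(m.sum(),np.median(Z[m]))
```

```text
pos [ 597.8 -198.9  126.7] toolx ang 3.1147 tilt [-0.0004  0.0002] w 11.0 F [ 0.1  0.4 -1.6] t 13.7833
travel total [-0.0019 -0.0138  0.3707] mm [-0.5 -3.4 92.7]
rot z total 0.00017 rad -0.001
pics/wrist_13.73.png
9774 ((471.7304992675781, -198.47860717773438), (90.50914764404297, 47.52811813354492), 88.49393463134766)
944 158.00662024053872
```

Call:
{"fn": "servo_tool", "kwargs": {"motion": [{"travel":[0,-0.014,0.04],"rot":[0,0,0],"hand":0},{"travel":[0,0,0.06],"rot":[0,0,0],"hand":0},{"travel":[0,0,0.08],"rot":[0,0,0],"hand":0},{"travel":[0,0,0.08],"rot":[0,0,0],"hand":0},{"travel":[0,0,0.06],"rot":[0,0,0],"hand":0},{"travel":[0,0,0.03],"rot":[0,0,0],"hand":0},{"travel":[0,0,0.02],"rot":[0,0,0],"hand":0},{"travel":[0,0,0],"rot":[0,0,0],"hand":0},{"travel":[0,0,0],"rot":[0,0,0],"hand":0},{"travel":[0,0,0],"rot":[0,0,0],"hand":0}]}}

```text
clock: 14.62
position: [598.9, -203.2, 35.4]
ee_rot: [0.014, 1.0, -0.0, 0.001]
contact_force: [0.5, -0.5, -2.2]
gripper_width: 10.8
grasp_force: 60.9
```

Run:
```python
from h import *
f=grab("wrist");print(f);go([598.2,-202.3,33],-.027-np.pi)
v=V("wrist");P=v.pts();Z=P[:,:,2]
h=(abs(Z-76)<3)&(P[:,:,0]<505)&(abs(P[:,:,1]+199)<60);X=P[h][:,:2].astype(np.float32);print("hood",len(X),cv2.minAreaRect(X))
for x in(512,520,530,540,555,565):
    m=(abs(P[:,:,0]-x)<2)&(abs(Z-65)<4)&(abs(P[:,:,1]+200)<50);y=P[m][:,1];print(x,len(y),y.min().round(1) if len(y) else 0,y.max().round(1) if len(y) else 0,np.median(Z[m]) if len(y) else 0)
m=(abs(Z-65)<4)&(abs(P[:,:,1]+200)<15)&(P[:,:,0]>498);print("tip x",np.percentile(P[m][:,0],[0,1,5]))
```

```text
pics/wrist_14.62.png
pos [ 598.8 -203.2   35.5] toolx ang 3.114 tilt [ 0.0024 -0.0004] w 10.9 F [-0.2  0.3 -0.7] t 14.6667
travel total [0.0027 0.0036 0.01  ] mm [0.7 0.9 2.5]
rot z total -9e-05 rad 0.001
hood 9657 ((486.9404602050781, -198.7412567138672), (90.85261535644531, 17.196590423583984), 88.44266510009766)
512 904 -225.7 -175.3 66.12486657389381
520 992 -225.7 -175.7 66.05543068027272
530 945 -225.9 -176.0 66.16180169650985
540 902 -226.2 -176.4 66.21292535811502
555 828 -226.5 -176.9 66.15703283031837
565 791 -226.9 -177.2 66.17984038396804
tip x [510.25811779 511.21298361 513.8624905 ]
```

Call:
{"fn": "servo_tool", "kwargs": {"motion": [{"travel":[0,0.004,0.008],"rot":[0,0,0],"hand":0},{"travel":[0,0,0],"rot":[0,0,0],"hand":0},{"travel":[0.02,0,0],"rot":[0,0,0],"hand":0},{"travel":[0.04,0,0],"rot":[0,0,0],"hand":0},{"travel":[0.05,0,0],"rot":[0,0,0],"hand":0},{"travel":[0.05,0,0],"rot":[0,0,0],"hand":0},{"travel":[0.05,0,0],"rot":[0,0,0],"hand":0},{"travel":[0.03,0,0],"rot":[0,0,0],"hand":0},{"travel":[0.017,0,0],"rot":[0,0,0],"hand":0},{"travel":[0,0,0],"rot":[0,0,0],"hand":0}]}}

```text
clock: 15.5
position: [533.0, -200.4, 32.6]
ee_rot: [0.014, 1.0, 0.0, -0.0]
contact_force: [-0.5, -0.3, -1.7]
gripper_width: 11.0
grasp_force: 60.9
```

Call:
{"fn": "servo_tool", "kwargs": {"motion": [{"travel":[0,0,0],"rot":[0,0,0],"hand":0},{"travel":[0,0,0],"rot":[0,0,0],"hand":0}]}}

```text
clock: 15.67
position: [534.6, -200.4, 32.5]
ee_rot: [0.014, 1.0, -0.0, 0.001]
contact_force: [-0.1, -0.8, -1.1]
gripper_width: 11.1
grasp_force: 60.9
```

Run:
```python
from h import *
f=grab("wrist");print(f);go([534.4,-200,33],-.027-np.pi)
v=V("wrist");P=v.pts();Z=P[:,:,2]
h=(abs(Z-76)<3)&(P[:,:,0]<505)&(abs(P[:,:,1]+199)<60);X=P[h][:,:2].astype(np.float32);r=cv2.minAreaRect(X);print("hood",len(X),r,X[:,0].max())
for x in(504,508,514,520,526,532,540):
    m=(abs(P[:,:,0]-x)<2)&(abs(Z-64)<4)&(abs(P[:,:,1]+200)<60);y=P[m][:,1];print(x,len(y),y.min().round(1) if len(y) else 0,y.max().round(1) if len(y) else 0,np.median(Z[m]) if len(y) else 0)
m=(abs(Z-92)<8)&(abs(P[:,:,1]+200)<8);print("rib",P[m][:,0].min() if m.any() else 0)
g=grab("top");t=V("top");Pt=t.pts();Zt=Pt[:,:,2]
k=(abs(Pt[:,:,0]-590)<60)&(abs(Pt[:,:,1]+200)<70)&(Zt>58)&(Zt<70);print(k.sum());X=Pt[k];print(np.percentile(X[:,0],[1,99]),np.percentile(X[:,1],[1,99])) if k.any() else 0
```

```text
pics/wrist_15.67.png
pos [ 534.5 -200.4   32.3] toolx ang 3.1139 tilt [ 0.0008 -0.0002] w 10.7 F [-0.8  0.  -2.1] t 15.7167
travel total [ 0.0006  0.0015 -0.0026] mm [ 0.2  0.4 -0.7]
rot z total -0.00011 rad 0.001
hood 32969 ((462.4311828613281, -198.1785125732422), (90.92378997802734, 65.4210205078125), 88.42890930175781) 496.21176
504 755 -224.0 -174.4 63.297599137634016
508 797 -244.0 -174.7 63.261057377149704
514 1150 -244.7 -154.8 63.287319530631976
520 1058 -244.8 -154.9 63.306551707776165
526 968 -245.2 -154.9 63.31585178176622
532 753 -245.3 -155.1 63.332093649018
540 566 -245.5 -155.3 63.39592349299795
rib 510.08419788698177
11
[530.0786588  535.09060107] [-177.50138142 -155.5887518 ]
```

Hole estimate is (582.2,-201.5) and pin is (581.9,-201.5). Lowering.

Call:
{"fn": "servo_tool", "kwargs": {"motion": [{"travel":[0,0,0.01],"rot":[0,0,0],"hand":0},{"travel":[0,0,0.01],"rot":[0,0,0],"hand":0},{"travel":[0,0,0.01],"rot":[0,0,0],"hand":0},{"travel":[0,0,0.008],"rot":[0,0,0],"hand":0},{"travel":[0,0,0.007],"rot":[0,0,0],"hand":0},{"travel":[0,0,0.004],"rot":[0,0,0],"hand":0},{"travel":[0,0,0],"rot":[0,0,0],"hand":0},{"travel":[0,0,0],"rot":[0,0,0],"hand":0}]}}

```text
clock: 16.43
position: [533.7, -200.3, 19.9]
ee_rot: [0.014, 1.0, -0.0, -0.0]
contact_force: [-1.0, 0.7, -2.0]
gripper_width: 10.7
grasp_force: 60.9
```

Call:
{"fn": "servo_tool", "kwargs": {"motion": [{"travel":[0,0,0.002],"rot":[0,0,0],"hand":0.35},{"travel":[0,0,0],"rot":[0,0,0],"hand":0.35},{"travel":[0,0,0],"rot":[0,0,0],"hand":0.35},{"travel":[0,0,0],"rot":[0,0,0],"hand":0.35},{"travel":[0,0,-0.06],"rot":[0,0,0],"hand":0.35},{"travel":[0,0,-0.12],"rot":[0,0,0],"hand":0.35},{"travel":[0,0,-0.12],"rot":[0,0,0],"hand":0.35},{"travel":[0,0,-0.12],"rot":[0,0,0],"hand":0.2},{"travel":[0,0,0],"rot":[0,0,0],"hand":0},{"travel":[0,0,0],"rot":[0,0,0],"hand":0}]}}

```text
clock: 17.27
position: [535.1, -200.5, 126.9]
ee_rot: [0.014, 1.0, -0.0, 0.003]
contact_force: [-1.0, 0.4, -0.9]
gripper_width: 0.4
grasp_force: 0.0
```

Run:
```python
from h import *
f=grab("wrist");print(f);go()
v=V("wrist");P=v.pts();Z=P[:,:,2]
m=(abs(P[:,:,0]-545)<40)&(abs(P[:,:,1]+200)<42)&(Z>40)&(Z<62);Q=P[m];A=np.c_[Q[:,:2]-[545,-200],np.ones(len(Q))];c=np.linalg.lstsq(A,Q[:,2],rcond=None)[0];print("plate top plane",len(Q),c)
# knob, pin
k=(Z>78)&(Z<98)&(abs(P[:,:,0]-640)<60)&(abs(P[:,:,1]+135)<45);X=P[k];print("knob",len(X),np.median(X,0) if len(X) else 0)
print(v.proj([[582,-201.5,51],[582,-201.5,55],[646,-130,92]]).round())
g=grab("top")
t=V("top");Pt=t.pts();Zt=Pt[:,:,2]
k=(Zt>75)&(abs(Pt[:,:,0]-650)<40)&(abs(Pt[:,:,1]+125)<40)&(Zt<110);print("knob top view",k.sum(),np.median(Pt[k],0) if k.any() else 0)
cv2.imwrite("pics/c9.png",np.vstack([cv2.resize(v.im[200:420],(560,220)),cv2.resize(t.im[140:260,290:430],(560,480))[:370]])[:,:,::-1])
```

```text
pics/wrist_17.27.png
pos [ 533.8 -200.2  125.1] toolx ang 3.1133 tilt [0.0015 0.0004] w 0.1 F [0.1 0.4 0.1] t 17.3167
plate top plane 7024 [2.11360891e-03 2.16894234e-04 4.99913215e+01]
knob 52 [ 647.70004551 -126.04207217   91.1399089 ]
[[277. 254.]
 [277. 256.]
 [363. 341.]]
knob top view 0 0
```

View pics/c9.png

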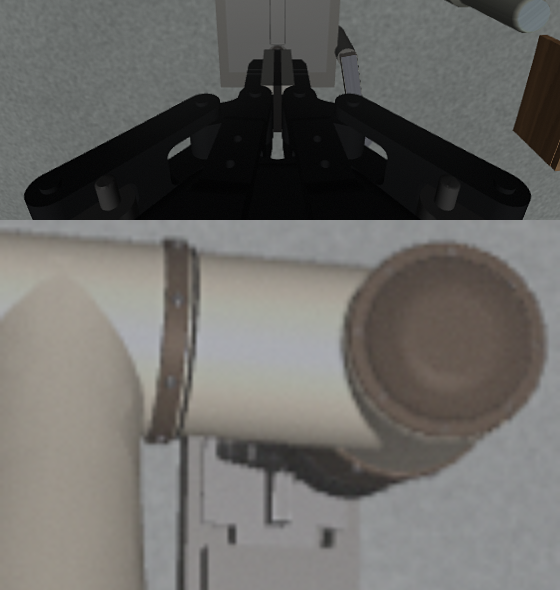

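Plate top is level at z=50.0 (tilt 0.002), so it has dropped over the pin; the arm hides the rest of the view. The knob is seen near (647,-127). Next is the keeper.

Run:
```python
from h import *
t=V("top");print("knob top",t.plane([[331,159.6]],92).round(1))
im=cv2.imread("pics/top_0.00.png");print(cv2.cvtColor(im,cv2.COLOR_BGR2GRAY)[153:168,324:339])
h=np.array([583.6,-139.5])
for b in(.16,.19):
    k=h+64*np.array([np.cos(b),np.sin(b)]);print(b,k.round(1));go([*k,125],np.pi+b)
print(sensors.read_state()["joints"].round(2))
```

```text
knob top [[ 645.4 -128.7   92. ]]
[[145 145 142 143 142 144 147 146 143 140 140 142 144 145 141]
 [143 145 146 147 143 144 145 142 145 145 139 139 144 146 143]
 [142 146 150 147 143 143 144 147 146 150 142 139 143 145 142]
 [141 142 146 145 142 143 141 134 138 141 142 141 140 145 143]
 [143 140 142 144 117 138 128 122 125 129 143 144 142 146 145]
 [146 143 146 126 103 131 121 125 122 121 137 146 142 146 144]
 [144 146 149  99  87 123 123 125 124 121 134 147 146 141 142]
 [143 144 149  91  77 104 127 126 125 131 119 146 145 143 137]
 [143 143 144 102  69  73 103 116 111 100 134 146 143 142 143]
 [143 142 144 118  99  65  75  88  82  97 145 145 140 144 144]
 [142 141 143 139 112  89  79  95  90 120 145 145 142 144 142]
 [142 144 145 146 114 120 113 120 119 125 124 143 144 142 144]
 [140 144 144 146 109 127 126 128 126 126 108 143 143 141 145]
 [141 140 144 145  93 127 127 127 126 125 125 140 144 140 142]
 [140 139 140 140 111 133 126 125 127 124 139 141 138 142 144]]
0.16 [ 646.8 -129.3]
pos [ 533.1 -200.1  124. ] toolx ang 3.1133 tilt [-0.001   0.0006] w 0.3 F [-0.6 -0.8 -0.9] t 17.3667
travel total [-0.4467  0.296  -0.0044] mm [-111.7   74.    -1.1]
rot z total -0.02996 rad 0.188
0.19 [ 646.4 -127.4]
pos [ 533.1 -200.1  124. ] toolx ang 3.1133 tilt [-0.001   0.0006] w 0.3 F [-0.6 -0.8 -0.9] t 17.3667
travel total [-0.4452  0.3035 -0.0044] mm [-111.3   75.9   -1.1]
rot z total -0.03474 rad 0.218
[-0.07  0.35 -0.23 -0.   -0.99 -1.52]
```

Call:
{"fn": "servo_tool", "kwargs": {"motion": [{"travel":[-0.09,0.06,-0.02],"rot":[0,0,0],"hand":0.36},{"travel":[-0.09,0.06,0],"rot":[0,0,0],"hand":0.36},{"travel":[-0.09,0.06,0],"rot":[0,0,0],"hand":0.36},{"travel":[-0.09,0.06,0],"rot":[0,0,0],"hand":0.36},{"travel":[-0.086,0.058,0],"rot":[0,0,0],"hand":0.36},{"travel":[0,0,0],"rot":[0,0,-0.016],"hand":0.36},{"travel":[0,0,0],"rot":[0,0,-0.015],"hand":0.36},{"travel":[0,0,0],"rot":[0,0,0],"hand":0.36},{"travel":[0,0,0],"rot":[0,0,0],"hand":0.36}]}}

```text
clock: 18.12
position: [646.4, -128.9, 127.7]
ee_rot: [-0.082, 0.997, 0.0, -0.002]
contact_force: [0.3, -0.5, 0.5]
gripper_width: 30.9
grasp_force: 0.0
```

Run:
```python
from h import *
grab("wrist");v=V("wrist");go([646.6,-128.6,47],np.pi+.17);P=v.pts();Z=P[:,:,2]
m=(Z>86)&(Z<97)&(np.hypot(P[:,:,0]-646,P[:,:,1]+128)<20);X=P[m][:,:2].astype(np.float32);print("knob",len(X),cv2.minEnclosingCircle(X) if len(X)>5 else 0)
a=(abs(Z-67)<3)&(abs(P[:,:,0]-610)<25)&(abs(P[:,:,1]+135)<20);X=P[a][:,:2].astype(np.float32);print("arm",len(X),cv2.minAreaRect(X) if len(X)>5 else 0)
```

```text
pos [ 646.5 -129.   128.2] toolx ang -2.9772 tilt [-0.0024  0.    ] w 30.7 F [-0.1 -0.1  0.7] t 18.1667
travel total [-0.0013  0.0016  0.3248] mm [-0.3  0.4 81.2]
rot z total -0.00089 rad 0.006
knob 289 ((646.441650390625, -128.5957794189453), 7.116563320159912)
arm 1143 ((609.9598999023438, -134.68203735351562), (51.88258361816406, 14.005576133728027), 9.091025352478027)
```

Knob is confirmed at (646.4,-128.6), radius 7.1. Descending around it and closing the cage a little.

Call:
{"fn": "servo_tool", "kwargs": {"motion": [{"travel":[0,0.001,0.08],"rot":[0,0,0],"hand":0.36},{"travel":[0,0,0.08],"rot":[0,0,0],"hand":0.36},{"travel":[0,0,0.08],"rot":[0,0,0],"hand":0.36},{"travel":[0,0,0.05],"rot":[0,0,0],"hand":0.36},{"travel":[0,0,0.03],"rot":[0,0,0],"hand":0.3},{"travel":[0,0,0],"rot":[0,0,0],"hand":0.27},{"travel":[0,0,0],"rot":[0,0,0],"hand":0.25},{"travel":[0,0,0],"rot":[0,0,0],"hand":0.25},{"travel":[0,0,0],"rot":[0,0,0],"hand":0.25}]}}

```text
clock: 18.92
position: [648.1, -128.8, 50.9]
ee_rot: [-0.083, 0.997, -0.0, 0.001]
contact_force: [0.8, -0.2, -0.3]
gripper_width: 21.1
grasp_force: 0.0
```

Call:
{"fn": "servo_tool", "kwargs": {"motion": [{"travel":[0.0013,-0.0256,0],"rot":[0,0,0.0159],"hand":0.25},{"travel":[0.0013,-0.0256,0],"rot":[0,0,0.0159],"hand":0.25},{"travel":[0.0013,-0.0256,0],"rot":[0,0,0.0159],"hand":0.25},{"travel":[0.0013,-0.0256,0],"rot":[0,0,0.0159],"hand":0.25},{"travel":[0.0013,-0.0256,0],"rot":[0,0,0.0159],"hand":0.25},{"travel":[0,0,0],"rot":[0,0,0],"hand":0.25},{"travel":[0,0,0],"rot":[0,0,0],"hand":0.25}]}}

```text
clock: 19.5
position: [644.9, -160.5, 50.4]
ee_rot: [0.165, 0.986, 0.0, 0.001]
contact_force: [0.0, -0.1, -0.8]
gripper_width: 21.8
grasp_force: 0.0
```

Run:
```python
from h import *
b=.17-.5;k=np.array([583.6,-139.5])+64*np.array([np.cos(b),np.sin(b)])
go([*k,47],np.pi+b)
grab("wrist");v=V("wrist");P=v.pts();Z=P[:,:,2]
m=(Z>87)&(Z<97)&(np.hypot(P[:,:,0]-k[0],P[:,:,1]-k[1])<12);print(k,m.sum(),np.median(P[m],0) if m.any() else 0)
```

```text
pos [ 644.9 -160.5   50.4] toolx ang 2.8109 tilt [ 0.0014 -0.0001] w 21.8 F [ 0.  -0.1 -0.8] t 19.5
travel total [0.0034 0.0001 0.0135] mm [0.9 0.  3.4]
rot z total -0.00011 rad 0.001
[ 644.14670999 -160.23875382] 655 [ 643.83168678 -156.9687492    90.9685652 ]
```

Call:
{"fn": "servo_tool", "kwargs": {"motion": [{"travel":[0.004,-0.0256,0.006],"rot":[0,0,0.0159],"hand":0.25},{"travel":[0.0013,-0.0256,0.006],"rot":[0,0,0.0159],"hand":0.25},{"travel":[0.0013,-0.0256,0],"rot":[0,0,0.0159],"hand":0.25},{"travel":[0.0013,-0.0256,0],"rot":[0,0,0.0159],"hand":0.25},{"travel":[0.0013,-0.0256,0],"rot":[0,0,0.0159],"hand":0.25},{"travel":[0.0013,-0.0256,0],"rot":[0,0,0.0159],"hand":0.25},{"travel":[0.0013,-0.0256,0],"rot":[0,0,0.0159],"hand":0.25},{"travel":[0.0013,-0.0256,0],"rot":[0,0,0.0159],"hand":0.25},{"travel":[0.0013,-0.0256,0],"rot":[0,0,0.0159],"hand":0.25},{"travel":[0,0,0],"rot":[0,0,0],"hand":0.25}]}}

```text
clock: 20.38
position: [604.3, -199.7, 46.9]
ee_rot: [0.578, 0.816, 0.0, 0.0]
contact_force: [0.1, -0.7, 0.0]
gripper_width: 21.4
grasp_force: 0.0
```

Call:
{"fn": "servo_tool", "kwargs": {"motion": [{"travel":[0.001,-0.0256,0],"rot":[0,0,0.0159],"hand":0.25},{"travel":[0.001,-0.0256,0],"rot":[0,0,0.0159],"hand":0.25},{"travel":[0,0,0],"rot":[0,0,0],"hand":0.25},{"travel":[0,0,0],"rot":[0,0,0],"hand":0.25}]}}

```text
clock: 20.72
position: [592.4, -202.6, 46.8]
ee_rot: [0.654, 0.756, -0.0, 0.0]
contact_force: [-0.5, 0.8, 1.0]
gripper_width: 21.4
grasp_force: 0.0
```

Run:
```python
from h import *
H=np.array([583.6,-139.5]);go()
s=sensors.read_state();p=s["position"][:2]-H;print("tool bearing",np.arctan2(p[1],p[0]),"want final",-.0275+.35-1.92,"r",np.hypot(*p),s["joints"].round(2))
grab("wrist");v=V("wrist");P=v.pts();Z=P[:,:,2]
m=(Z>88)&(Z<97)&(np.hypot(*(P[:,:,:2]-s["position"][:2]).transpose(2,0,1))<13);k=np.median(P[m],0);d=k[:2]-H;print(m.sum(),k,"q",.3225-np.arctan2(d[1],d[0]),np.hypot(*d))
```

```text
pos [ 592.4 -202.6   46.8] toolx ang 1.7153 tilt [ 0.     -0.0001] w 21.4 F [-0.5  0.8  1. ] t 20.7167
tool bearing -1.4325534055188323 want final -1.5975 r 63.68922387108942 [-0.07  0.52 -0.17  0.   -0.88 -2.93]
670 [ 594.89604026 -201.62875872   91.06744058] q 1.713444349118825 63.14731336506009
```

Call:
{"fn": "servo_tool", "kwargs": {"motion": [{"travel":[0,-0.015,0],"rot":[0,0,0],"hand":0.25},{"travel":[0,-0.015,0],"rot":[0,0,0],"hand":0.25},{"travel":[0,-0.015,0],"rot":[0,0,0],"hand":0.25},{"travel":[0,0,0],"rot":[0,0,0],"hand":0.25},{"travel":[0,0,0],"rot":[0,0,0],"hand":0.25}]}}

```text
clock: 21.18
position: [580.4, -204.3, 46.5]
ee_rot: [0.656, 0.755, -0.0, -0.0]
contact_force: [-0.6, -0.6, 0.0]
gripper_width: 21.3
grasp_force: 0.0
```

Call:
{"fn": "servo_tool", "kwargs": {"motion": [{"travel":[0,-0.006,0],"rot":[0,0,0],"hand":0.25},{"travel":[0,-0.004,0],"rot":[0,0,0],"hand":0.25},{"travel":[0,0,0],"rot":[0,0,0],"hand":0.25},{"travel":[0,0,0],"rot":[0,0,0],"hand":0.25}]}}

```text
clock: 21.52
position: [578.8, -204.6, 46.5]
ee_rot: [0.656, 0.755, 0.0, 0.0]
contact_force: [1.2, 0.6, -0.8]
gripper_width: 21.0
grasp_force: 0.7
```

```bash
cat > q.py <<'E'
from h import *
H=np.array([583.6,-139.5]);go();s=sensors.read_state()
grab("wrist");v=V("wrist");P=v.pts();Z=P[:,:,2]
m=(Z>88)&(Z<97)&(np.hypot(*(P[:,:,:2]-s["position"][:2]).transpose(2,0,1))<13);k=np.median(P[m],0);d=k[:2]-H;print(m.sum(),k,"q",.3225-np.arctan2(d[1],d[0]),np.hypot(*d))
E
python3 q.py
```

```text
pos [ 578.8 -204.6   46.5] toolx ang 1.7102 tilt [0.0004 0.0001] w 21.0 F [ 1.2  0.6 -0.8] t 21.5167
676 [ 581.89374601 -202.56674333   91.05300186] q 1.9203444630771616 63.08982023057243
```

Call:
{"fn": "servo_tool", "kwargs": {"motion": [{"travel":[0,-0.004,0],"rot":[0,0,0],"hand":0.25},{"travel":[0,-0.004,0],"rot":[0,0,0],"hand":0.25},{"travel":[0,0,0],"rot":[0,0,0],"hand":0.25},{"travel":[0,0,0],"rot":[0,0,0],"hand":0.25}]}}

```text
clock: 21.9
position: [578.6, -204.6, 46.6]
ee_rot: [0.656, 0.755, 0.001, 0.002]
contact_force: [5.3, 0.8, -3.3]
gripper_width: 21.2
grasp_force: 2.7
```

```bash
python3 q.py
```

```text
pos [ 578.6 -204.6   46.6] toolx ang 1.7105 tilt [ 0.0042 -0.    ] w 21.2 F [ 5.3  0.8 -3.3] t 21.9
675 [ 581.7973789  -202.635558     91.06213034] q 1.9218401706892505 63.16128661017631
```

Keeper is on its stop (5 N push, no further travel). I'll ease back to the middle of the cage, lift clear and verify.

Call:
{"fn": "servo_tool", "kwargs": {"motion": [{"travel":[0,0.01,0],"rot":[0,0,0],"hand":0.25},{"travel":[0,0.008,0],"rot":[0,0,0],"hand":0.25},{"travel":[0,0,0],"rot":[0,0,0],"hand":0.25},{"travel":[0,0,-0.04],"rot":[0,0,0],"hand":0.25},{"travel":[0,0,-0.12],"rot":[0,0,0],"hand":0.25},{"travel":[0,0,-0.15],"rot":[0,0,0],"hand":0.25},{"travel":[0.1,0,-0.08],"rot":[0,0,0],"hand":0.25},{"travel":[0,0,0],"rot":[0,0,0],"hand":0.25},{"travel":[0,0,0],"rot":[0,0,0],"hand":0.25}]}}

```text
clock: 22.7
position: [578.0, -179.1, 146.5]
ee_rot: [0.656, 0.755, 0.001, 0.001]
contact_force: [-0.5, 0.7, -0.5]
gripper_width: 21.2
grasp_force: 0.0
```

Run:
```python
from h import *
go();f=grab("wrist");v=V("wrist");P=v.pts();Z=P[:,:,2];H=np.array([583.6,-139.5])
m=(Z>86)&(Z<97)&(np.hypot(P[:,:,0]-582,P[:,:,1]+203)<25)
if m.sum()>5:
    c=cv2.minEnclosingCircle(P[m][:,:2].astype(np.float32));d=c[0]-H;print(m.sum(),c,"q",.3225-np.arctan2(d[1],d[0]))
m=(abs(P[:,:,0]-560)<55)&(abs(P[:,:,1]+200)<44)&(Z>40)&(Z<56);Q=P[m];A=np.c_[Q[:,:2]-[545,-200],np.ones(len(Q))];print("plate",len(Q),np.linalg.lstsq(A,Q[:,2],rcond=None)[0])
import shutil;shutil.copy(f,"pics/w10.png")
```

```text
pos [ 578.  -179.1  146.5] toolx ang 1.7111 tilt [ 0.0036 -0.0001] w 21.2 F [-0.5  0.7 -0.5] t 22.7
232 ((582.38623046875, -202.92019653320312), 7.080716609954834) q 1.912432523709884
plate 7416 [-3.94911867e-02 -3.36263673e-03  4.97601736e+01]
```

View pics/w10.png

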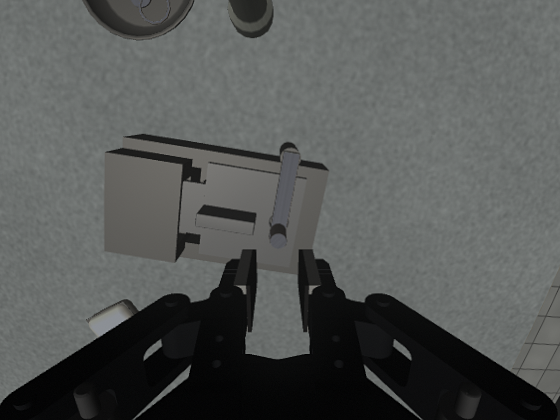

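The picture shows the keeper across the plate, from its hinge at (289,150) to its knob at (278,235), with the tongue under the hood at (190,205). I'll recheck the slope without the bare deck, then hand in.

Run:
```python
from h import *
v=V("wrist");P=v.pts();Z=P[:,:,2]
m=(abs(P[:,:,0]-545)<27)&(abs(P[:,:,1]+200)<40)&(Z>40)&(Z<56);Q=P[m];A=np.c_[Q[:,:2]-[545,-200],np.ones(len(Q))];c=np.linalg.lstsq(A,Q[:,2],rcond=None)[0];print("plate",len(Q),c)
if abs(c[0])<.03 and abs(c[1])<.03:
    from bench import job_done; print(job_done())
```

```text
plate 3602 [-4.72705438e-04 -5.48604367e-05  5.01302347e+01]
the job is handed in; nothing more can be done
None
```

The job is handed in: the plate measured flat on the box (tilt under 0.001 rad) with its hole over the pin and the tongue under the hood, the keeper read about 1.91 rad and is shut against its stop, and I did not touch the bystanders but did not re-measure where they stand.

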